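Change the cutting disc on the vegetable slicer

ROBOT

A 6-joint arm with a two-finger parallel gripper is mounted at the origin on the work surface. World frame = base frame: x ahead of the robot, y to its left, z up, the work surface at z = 0. Lengths are in m, angles in rad, forces in N, time in s.
With the tool pointing down it reaches from about 0.325 to 1 m from the base axis. Payload 5.1 kg.
Tool frame: the origin (TCP) lies at the very end of the fingers, on their centre line; the grasp point (between the pads) lies 19 mm behind it; z points along the fingers, y is the line along which they close (so a half turn about z gives the same grasp; the last joint's range is limited). The gripper opens to 85 mm and grips with 20 to 120 N. Pads are 22 mm wide; open, the fingers measure 114 mm over their backs; the gripper's body (76 mm by 85 mm) begins 54 mm behind the grasp point. The pads swing forward as they close: fully open they stand 13 mm farther back than shut.
Start: joints at [-1.225, 0.124, 1.65, -0, 1.367, -0.083], TCP at [0.27, -0.591, 0.231] pointing down, gripper open.
Joint ranges: [-2.61, 2.61], [-1.02, 2.33], [0.03, 2.71], [-1.35, 4.49], [0.32, 2.68], [-2.91, 2.91]. Speed limits (rad/s): [2.57, 2.57, 3.14, 3.14, 3.14, 3.14].

INTERFACE

Orientations are given as [roll, pitch, yaw] about the fixed x, y, z axes, in that order (R = Rz(yaw) Ry(pitch) Rx(roll)).
In Python, from cell import r gives the robot as it stands.
- The arm moves only by the tool drive_tool, never from a script. Its argument "commands" is a list of rows, each a list of 2 entries, a list of its own where there are three numbers: the shift along the tool's x, y, z in mm, then the turn about the tool's z in degrees. In form: [[[x, y, z], turn], ...]. A call has exactly 10 rows; each row shifts and turns the commanded pose from where the row before left it, along the tool's axes as they then stand; what a row does not reach is not made up. A row lasts 1/8 s, in which the tool goes at most 62.5 mm and 10.7 degrees, less where a joint would pass 70% of its speed; a pose out of reach is approached as far as the arm can. A call is refused whole if a number of a shift passes 62.5 or a number of a turn 10.7, either way. A call with a gripper value outside its range is refused whole. "grip" is the opening, from 0 (shut) to 1 (fully open), set as the call begins (left out, the last holds). The fingers move at their own pace and stop on an object; "grip_force" is the grip in N (left out, the last holds). Time passes only in rows, so rows that do not move let the fingers close, or fill a call up. It gives the time, the measured TCP pose, the force, the opening and the grip force at its end, in the units of the state.
- r.state(): the state, without advancing time (a new reading comes with each control period).
- r.snapshot(name): name is "side" or "top" or "wrist"; returns the picture (384x512x3 uint8, blue, green, red); there is no depth.
- r.calibration(name): a dict with "fx", "fy", "cx", "cy" (pixels), "extrinsics" (4x4, takes a point from world to camera coordinates). Camera axes: x right, y down, z forward; pixel columns grow to the right and rows downward; lengths in m; the calibration is good to about 2 mm. A picture is of the moment at which its call begins: read the wrist's pose just before it. calibration takes no time and is no camera call; for the wrist camera it gives the pose at the moment of the call.
- r.close_job(): hands the job in; it is judged then, once.
The state is a dict: "clock": time; "joint_positions": joint angles; "qvel": joint speeds; "tau": joint torques, N m; "eef_pos": TCP position; "tcp_rot": TCP orientation; "ft_force": force on the tool from outside, world axes, zero at the start; "moment": the same for the moment, N m; "width": opening from 0.0 (shut) to 1.0 (fully open); "finger_force": force on a finger pad.
Only numpy, scipy, OpenCV 4.12 (cv2) and the standard library are available. Lean on these libraries where they do the work, as an engineer would, in place of code of your own. Each camera call takes 0.05 s, during which the arm holds its last target. There are 200 camera calls.

TASK

Change the cutting disc on the vegetable slicer: lift the used disc with the red hub off the machine and leave it in the wire wash basket, then take the clean disc with the blue hub from the tray and slide it about over the machine's drive pin until it drops on. Press the clean disc down against the spring seat as far as it goes and finish while still holding it pressed down, so that a colleague can lock it from below. Do not disturb the orange cup, the jar or the steel bowl.

Things in the scene. Friction and masses are not known exactly. Their poses are not given: they have to be found in the camera images.
- machine: White slicer drive unit, 180 x 180 mm, flat top 79 mm above the counter, fixed; switches on its -x face. Origin: centre of its underside on the counter; z up. It stands at a different place and yaw each time. The black drive pin stands upright at the centre of its top, with the round aluminium seat around it.
- pin_tip (a point): Centre of the top of the fixed black drive pin, 104 mm above the counter. The pin is 14 mm in diameter with a 2 mm chamfer at its top and stands 14 mm above the seat when the seat is up. At the start it is hidden inside the used disc.
- seat_top (a point): Centre of the top face of the round aluminium spring seat (90 mm diameter) that surrounds the pin; 90 mm above the counter when up. It moves down with the seat.
- seat (a joint): Downward travel of the spring seat in m: 0 up, 0.008 fully down on its stop. It stays up under a disc's own weight; beyond that it takes about 4 N of push on a disc to start it moving and about 9 N (up to about 10 N) to bring it fully down. It springs back when let go.
- used_disc: Used disc: dark steel plate 110 mm across, 6 mm thick, with an upright round red hub at its centre (40 mm across, from 6 to 50 mm above the underside). A blind socket in the middle of the underside, 17 mm across and 24 mm deep, fits over the pin. About 0.25 kg. Origin: centre of the underside; z up the hub. It starts on the seat, over the pin, and lifts straight off.
- clean_disc: Clean disc, same shape and size as the used one (plate 110 x 6 mm, hub 40 mm across up to 50 mm, blind socket 17 mm across and 24 mm deep in the middle of the underside, about 0.25 kg) but bright steel with a blue hub. Origin: centre of the underside; z up the hub. It starts flat on the tray, hub up.
- basket: Wire wash basket, fixed, open on top, outer 200 mm (its x) by 220 mm (its y), 70 mm high, wires about 5 mm, floor 5 mm thick. Origin: centre of the underside. It is on the left or on the right of the machine.
- tray: Shallow steel tray, fixed, 180 mm (its x) by 200 mm (its y), floor 4 mm thick, rim 12 mm high. Origin: centre of the underside. It is on the other side of the machine from the basket.
- cup: Orange drinking cup, 72 mm across, 85 mm high; bystander. Origin: centre of the underside.
- jar: Glass jar with a red cap, 56 mm across, 90 mm high; bystander. Origin: centre of the underside.
- bowl: Steel bowl, 110 mm across, 45 mm high; bystander. Origin: centre of the underside.
Things that resemble listed ones, but are neither listed nor needed, are in the scene too. What is shaped like the clean_disc but green or purple is not meant.

How it is judged:
On the way, in this order (a step that is already met when the one before it is completed fails the run):
1. the used disc lies in the wash basket, let go (x of used_disc in the frame of basket between -0.1 and 0.1 m and y of used_disc in the frame of basket between -0.11 and 0.11 m and z of used_disc in the frame of basket below 0.06 m and contact force between the fingers and used_disc below 0.1 N), for 0.2 s.
2. the clean disc has dropped over the drive pin (horizontal distance between clean_disc and pin_tip below 0.0035 m and z of clean_disc in the frame of pin_tip below -0.011 m and angle between clean_disc's own z axis and vertical below 0.08 rad), for 0.1 s.
At the end, for the whole second after the job is handed in: Used disc let go inside the basket, underside less than 60 mm above the counter. Clean disc over the pin (centre within 3.5 mm of its axis, tilt under 0.08 rad), at rest, fingers on it with over 2 N, the seat held at least 5.5 of its 8 mm down (all of step 1 and all of step 2 and value of joint seat above 0.0055 m and contact force between the fingers and clean_disc above 2 N and linear speed of clean_disc below 0.02 m/s); the arm keeps its last pose, push and grip.
It fails at once if the cup is shifted more than 30 mm or knocked over (distance of cup from where it was at the start of the episode above 0.03 m or angle between cup's own z axis and vertical above 0.5 rad).
It fails at once if the jar is shifted more than 30 mm or knocked over (distance of jar from where it was at the start of the episode above 0.03 m or angle between jar's own z axis and vertical above 0.5 rad).
It fails at once if the bowl is shifted more than 30 mm or knocked over (distance of bowl from where it was at the start of the episode above 0.03 m or angle between bowl's own z axis and vertical above 0.5 rad).
It also fails if it takes over 64 s, if anything falls off the work surface, if the arm or the gripper's body presses on something with over 40 N, if the wrist force passes 120 N, or if a joint passes its speed limit or range.

## Working session

There is one attempt and no reset: what is moved stays moved. The work goes in short steps, Python scripts to look and compute and a tool call to move; the robot and the scene stay as the last step left them, time stands still between calls to the robot, and variables do not carry over. Pictures are saved under pics/ and viewed, at most 10 in all, crops included, and the job is handed in when it is done.

Besides the shell and the picture viewer there is one more tool, called after "Call:" by a JSON object that holds its "api" and its "payload", one argument or row to a line. drive_tool: Moves the arm, as the interface text tells. Its arguments: {"type":"object","properties":{"commands":{"type":"array","items":{"type":"array"}},"grip":{"type":"number"},"grip_force":{"type":"number"}},"required":["commands"]}

```bash
mkdir -p pics; python3 - <<'E'
from cell import r
import cv2,numpy as np
for n in("top","side"):
    cv2.imwrite(f"pics/{n}0.png",r.snapshot(n))
    c=r.calibration(n);print(n,c["fx"],c["cx"],np.round(c["extrinsics"],3).tolist())
print(r.state())
E
```

```text
top 356.9814546315336 261.9905760548513 [[0.029, -0.999, -0.022, -0.027], [-0.997, -0.027, -0.068, 0.521], [0.067, 0.023, -0.997, 1.032], [0.0, 0.0, 0.0, 1.0]]
side 399.2140572513179 254.39603728113028 [[-0.957, -0.29, 0.001, 0.502], [-0.203, 0.667, -0.717, 0.198], [0.207, -0.687, -0.697, 1.231], [0.0, 0.0, 0.0, 1.0]]
{'clock': 0.1, 'joint_positions': array([-1.22458103e+00,  1.24478325e-01,  1.65153158e+00, -4.48072002e-06,
        1.36751254e+00, -8.25962897e-02]), 'qvel': array([-0.00215871,  0.00010691, -0.00397163, -0.00034156, -0.00104757,
        0.00225338]), 'tau': array([ 7.27951592e-04, -4.24931574e+01, -3.66652536e+01, -4.99978239e-05,
        4.00125078e-03,  1.53858826e-05]), 'eef_pos': array([ 0.2700504 , -0.59063995,  0.23015453]), 'tcp_rot': array([-3.13966908e+00, -1.54840678e-04,  4.28812345e-01]), 'ft_force': array([-0.55779168,  0.07300055, -0.06522944]), 'moment': array([-0.02140448,  0.0296717 ,  0.0047148 ]), 'finger_force': 0.0, 'width': 0.9993065765198063}
```

View pics/top0.png

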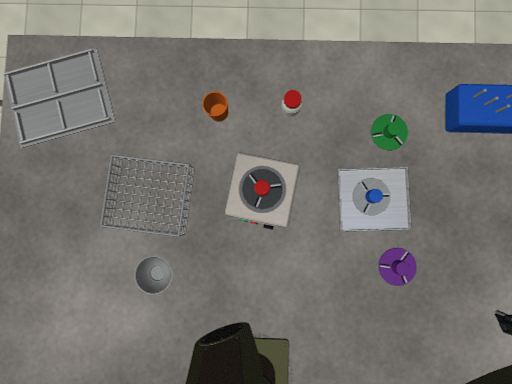

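View pics/side0.png

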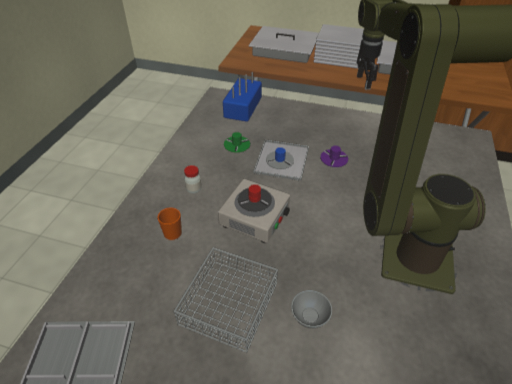

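The top view shows the machine with the red hub at (262,188), the basket on the left at (148,196), and the tray with the blue hub at (374,196). The cup is at (215,106), the jar at (291,101) and the bowl at (154,275). The side view agrees, with the red hub at (255,194) and the blue hub at (281,155).

```bash
cat > h.py <<'E'
import cv2,numpy as np
from cell import r
def ray(c,u,v):
    E=np.array(c["extrinsics"]);R=E[:3,:3];t=E[:3,3]
    d=R.T@np.array([(u-c["cx"])/c["fx"],(v-c["cy"])/c["fy"],1]);return -R.T@t,d
def onz(c,u,v,z):
    o,d=ray(c,u,v);return o+d*(z-o[2])/d[2]
def blob(im,hue,near=None,smin=120,amin=20):
    h=cv2.cvtColor(im,cv2.COLOR_BGR2HSV)
    dh=np.abs((h[...,0].astype(int)-hue+90)%180-90)
    m=((dh<8)&(h[...,1]>smin)&(h[...,2]>50)).astype(np.uint8)
    n,l,s,c=cv2.connectedComponentsWithStats(m)
    return [(c[i].round(1),s[i]) for i in range(1,n) if s[i,4]>=amin]
def tri(a,b):
    A=np.zeros((3,3));v=np.zeros(3)
    for o,d in(a,b):
        d=d/np.linalg.norm(d);P=np.eye(3)-np.outer(d,d);A+=P;v+=P@o
    return np.linalg.solve(A,v)
E
python3 - <<'E'
from h import *
t=cv2.imread("pics/top0.png");s=cv2.imread("pics/side0.png")
ct=r.calibration("top");cs=r.calibration("side")
for hue,z in((0,.14),(109,.054)):
    bt=blob(t,hue);bs=blob(s,hue)
    for c,q in bt: print(hue,"top",c,q,onz(ct,*c,z-.01).round(4))
    for c,q in bs: print(hue,"side",c,q,onz(cs,*c,z-.012).round(4))
for n,u,v,z in(("cup",215,104,.08),("jar",292,99,.09),("bowl",154,275,.03)):print(n,onz(ct,u,v,z).round(3))
for u,v in((112,156),(193,164),(183,236),(102,227)):print("basket",onz(ct,u,v,.07).round(3))
for u,v in((238,153),(299,164),(287,227),(226,214)):print("mach",onz(ct,u,v,.079).round(3))
E
```

```text
0 top [292.2  98.6] [284  90  18  18 253] [ 0.7692 -0.0883  0.13  ]
0 top [261.6 187.4] [254 180  16  16 197] [ 0.5294 -0.0135  0.13  ]
0 side [190.8 170.8] [184 165  14  12 136] [ 0.7596 -0.0442  0.128 ]
0 side [254.4 193. ] [248 185  13  17 191] [ 0.5262 -0.0041  0.128 ]
109 top [478.5 108.7] [ 446   84   66   49 2959] [ 0.7804 -0.6282  0.044 ]
109 top [373.8 195.6] [366 189  17  14 191] [ 0.5219 -0.3312  0.044 ]
109 side [241.8 100.2] [ 223   79   38   42 1111] [ 0.782  -0.6525  0.042 ]
109 side [279.8 154.3] [275 148  10  14 118] [ 0.5204 -0.3219  0.042 ]
cup [0.766 0.126 0.08 ]
jar [ 0.782 -0.09   0.09 ]
bowl [0.277 0.291 0.03 ]
basket [0.612 0.415 0.07 ]
basket [0.595 0.183 0.07 ]
basket [0.393 0.203 0.07 ]
basket [0.411 0.432 0.07 ]
mach [0.628 0.056 0.079]
mach [ 0.602 -0.114  0.079]
mach [ 0.427 -0.085  0.079]
mach [0.457 0.084 0.079]
```

Call:
{"api": "drive_tool", "payload": {
  "commands": [
    [[0,0,0],8.19],
    [[0,0,0],8.19],
    [[0,0,0],8.19],
    [[24,-54,0],0],
    [[24,-54,0],0],
    [[24,-54,0],0],
    [[24,-54,0],0],
    [[24,-54,0],0],
    [[24,-54,0],0],
    [[24,-54,0],0]
  ],
  "grip": 1
}}

```text
clock: 1.35
eef_pos: [0.4385, -0.2112, 0.231]
tcp_rot: [-3.141, 0.0, -0.0]
ft_force: [0.1, -0.1, 0.8]
width: 1.001
finger_force: 0.0
```

```bash
python3 - <<'E'
from h import *
c=r.calibration("wrist");s=r.state();cv2.imwrite("pics/w1.png",r.snapshot("wrist"))
print(s["eef_pos"].round(4),s["tcp_rot"].round(4),s["clock"],s["ft_force"])
print(c["fx"],c["cx"],np.round(c["extrinsics"],3).tolist())
E
```

```text
[ 0.4385 -0.2112  0.231 ] [-3.1415e+00  1.0000e-04 -4.0000e-04] 1.35 [ 0.14921261 -0.07046916  0.84312822]
342.3727990467721 257.9453384520818 [[0.0, -1.0, 0.0, -0.212], [-0.954, 0.0, 0.3, 0.379], [-0.3, -0.0, -0.954, 0.51], [0.0, 0.0, 0.0, 1.0]]
```

View pics/w1.png

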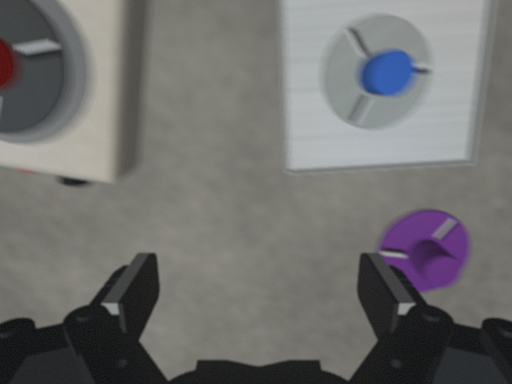

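The wrist view shows the blue hub at (387,73) on the bright disc, and the red hub cut off at the left edge. I'll move over the red hub and measure it there.

Call:
{"api": "drive_tool", "payload": {
  "commands": [
    [[22,-50,0],0],
    [[22,-50,0],0],
    [[22,-50,0],0],
    [[24,-47,0],0],
    [[0,0,0],0],
    [[0,0,0],0],
    [[0,0,0],0],
    [[0,0,0],0],
    [[0,0,0],0],
    [[0,0,0],0]
  ]
}}

```text
clock: 2.65
eef_pos: [0.5282, -0.0165, 0.2314]
tcp_rot: [3.142, -0.0, -0.001]
ft_force: [-0.5, -0.2, 0.9]
width: 0.998
finger_force: 0.0
```

```bash
cat >> h.py <<'E'
def wr(name=None):
    s=r.state();c=r.calibration("wrist");im=r.snapshot("wrist")
    if name: cv2.imwrite("pics/"+name+".png",im)
    return s,c,im
def hubtop(im,c,hue,z,dv=0):
    # top face: brightest connected part of the hub, min enclosing circle fit
    out=[]
    h=cv2.cvtColor(im,cv2.COLOR_BGR2HSV)
    dh=np.abs((h[...,0].astype(int)-hue+90)%180-90)
    m=((dh<10)&(h[...,1]>120)&(h[...,2]>50)).astype(np.uint8)
    cs,_=cv2.findContours(m,cv2.RETR_EXTERNAL,cv2.CHAIN_APPROX_NONE)
    for k in cs:
        if cv2.contourArea(k)<300: continue
        V=np.zeros_like(m);cv2.drawContours(V,[k],-1,1,-1)
        vals=h[...,2][V>0]
        th,_=cv2.threshold(vals.reshape(-1,1),0,255,cv2.THRESH_OTSU)
        m2=((V>0)&(h[...,2]>th)).astype(np.uint8)
        k2=max(cv2.findContours(m2,cv2.RETR_EXTERNAL,cv2.CHAIN_APPROX_NONE)[0],key=cv2.contourArea)
        out.append([(np.round(e,1).tolist(),onz(c,*e[0],z).round(4)) for e in (cv2.fitEllipse(k),cv2.fitEllipse(k2))]+[th])
    return out
E
python3 - <<'E'
from h import *
s,c,im=wr("w2")
print(s["eef_pos"].round(4),s["clock"],s["ft_force"])
for o in hubtop(im,c,0,.14):print(o)
im=cv2.imread("pics/w1.png")
E
```

```text
[ 0.5282 -0.0165  0.2314] 2.65 [-0.52948278 -0.2192336   0.86089486]Traceback (most recent call last):
  File "<stdin>", line 4, in <module>
  File "h.py", line 37, in hubtop
    out.append([(np.round(e,1).tolist(),onz(c,*e[0],z).round(4)) for e in (cv2.fitEllipse(k),cv2.fitEllipse(k2))]+[th])
                 ~~~~~~~~^^^^^
    return _wrapfunc(a, 'round', decimals=decimals, out=out)
    return _wrapit(obj, method, *args, **kwds)
    conv = _array_converter(obj)
ValueError: setting an array element with a sequence. The requested array has an inhomogeneous shape after 1 dimensions. The detected shape was (3,) + inhomogeneous part.
```

View pics/w2.png

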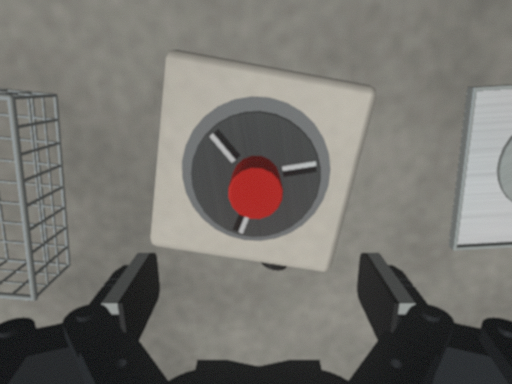

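The wrist view shows the red hub's top face centred near (255,193), on the dark plate at about (256,168). It lies almost under the TCP.

```bash
sed -i 's/np.round(e,1).tolist()/np.round(e[0]+e[1],1).tolist()/' h.py
python3 - <<'E'
from h import *
im=cv2.imread("pics/w2.png");c=r.calibration("wrist")
for o in hubtop(im,c,0,.14):print(o)
# machine top polygon: convex hull of bright warm region
h=cv2.cvtColor(im,cv2.COLOR_BGR2HSV);m=cv2.inRange(h,(8,10,150),(40,70,255))
k=max(cv2.findContours(m,cv2.RETR_EXTERNAL,cv2.CHAIN_APPROX_NONE)[0],key=cv2.contourArea)
b=cv2.minAreaRect(k);print(b);q=cv2.approxPolyDP(cv2.convexHull(k),12,True)[:,0]
p=[onz(c,*x,.079) for x in q];print(q.tolist(),np.round(p,4).tolist(),np.mean(p,0))
E
```

```text
[([255.0, 188.1, 53.7, 62.2], array([ 0.5334, -0.0149,  0.14  ])), ([254.7, 192.9, 50.0, 53.3], array([ 0.5298, -0.0146,  0.14  ])), 130.0]
((253.8494110107422, 165.23974609375), (210.4454803466797, 190.98089599609375), 9.752425193786621)
[[169, 54], [371, 90], [324, 271], [152, 243]] [[0.627, 0.0542, 0.079], [0.5993, -0.1102, 0.079], [0.4304, -0.0812, 0.079], [0.4604, 0.0833, 0.079]] [ 0.52929072 -0.01347331  0.079     ]
```

Call:
{"api": "drive_tool", "payload": {
  "commands": [
    [[1.5,-2,30],0],
    [[0,0,30],0],
    [[0,0,30],0],
    [[0,0,24],0],
    [[0,0,13],0],
    [[0,0,0],0],
    [[0,0,0],0],
    [[0,0,0],0],
    [[0,0,0],0],
    [[0,0,0],0]
  ]
}}

```text
clock: 3.95
eef_pos: [0.53, -0.0142, 0.1047]
tcp_rot: [3.141, -0.001, -0.0]
ft_force: [-0.3, -0.5, -1.1]
width: 1.0
finger_force: 0.0
```

Call:
{"api": "drive_tool", "payload": {
  "commands": [
    [[0,0,0],0],
    [[0,0,0],0],
    [[0,0,0],0],
    [[0,0,0],0],
    [[0,0,0],0],
    [[0,0,0],0],
    [[0,0,0],0],
    [[0,0,0],0],
    [[0,0,0],0],
    [[0,0,0],0]
  ],
  "grip": 0,
  "grip_force": 40
}}

```text
clock: 5.2
eef_pos: [0.5298, -0.0142, 0.1044]
tcp_rot: [3.141, -0.0, 0.0]
ft_force: [-1.6, -1.7, 3.9]
width: 0.455
finger_force: 41.4
```

Call:
{"api": "drive_tool", "payload": {
  "commands": [
    [[0,0,-20],0],
    [[0,0,-35],0],
    [[0,0,-35],0],
    [[0,0,-15],0],
    [[-4,-52,0],0],
    [[-4,-54,0],0],
    [[-5,-54,0],0],
    [[-5,-54,0],0],
    [[-5,-54,0],0],
    [[-4,-54,0],0]
  ]
}}

```text
clock: 6.45
eef_pos: [0.5017, 0.3094, 0.2083]
tcp_rot: [3.141, 0.002, 0.0]
ft_force: [-0.3, -0.2, -3.4]
width: 0.455
finger_force: 41.4
```

Call:
{"api": "drive_tool", "payload": {
  "commands": [
    [[0,0,0],0],
    [[0,0,0],0],
    [[0,0,40],0],
    [[0,0,40],0],
    [[0,0,40],0],
    [[0,0,40],0],
    [[0,0,20],0],
    [[0,0,7],0],
    [[0,0,0],0],
    [[0,0,0],0]
  ]
}}

```text
clock: 7.7
eef_pos: [0.5041, 0.3085, 0.0243]
tcp_rot: [-3.14, -0.003, -0.0]
ft_force: [-0.5, -0.5, -2.9]
width: 0.457
finger_force: 41.8
```

Call:
{"api": "drive_tool", "payload": {
  "commands": [
    [[0,0,3],0],
    [[0,0,0],0],
    [[0,0,0],0],
    [[0,0,0],0],
    [[0,0,0],0],
    [[0,0,0],0],
    [[0,0,0],0],
    [[0,0,0],0],
    [[0,0,0],0],
    [[0,0,0],0]
  ],
  "grip": 1
}}

```text
clock: 8.95
eef_pos: [0.5027, 0.3078, 0.0193]
tcp_rot: [3.142, -0.0, 0.0]
ft_force: [0.3, 0.6, -1.3]
width: 1.003
finger_force: 0.0
```

Call:
{"api": "drive_tool", "payload": {
  "commands": [
    [[0,0,-30],0],
    [[0,0,-50],0],
    [[0,0,-50],0],
    [[0,0,-50],0],
    [[0,0,-30],0],
    [[0,50,0],0],
    [[0,60,0],0],
    [[0,60,0],0],
    [[5,60,0],0],
    [[5,60,0],0]
  ]
}}

```text
clock: 10.2
eef_pos: [0.5125, 0.016, 0.2296]
tcp_rot: [3.142, -0.001, 0.0]
ft_force: [1.0, 0.6, -0.1]
width: 1.001
finger_force: 0.0
```

Call:
{"api": "drive_tool", "payload": {
  "commands": [
    [[5,40,0],0],
    [[0,0,0],0],
    [[0,0,0],0],
    [[0,0,0],0],
    [[0,0,0],0],
    [[0,0,0],0],
    [[0,0,0],0],
    [[0,0,0],0],
    [[0,0,0],0],
    [[0,0,0],0]
  ]
}}

```text
clock: 11.45
eef_pos: [0.5177, -0.0222, 0.2293]
tcp_rot: [3.142, 0.0, -0.0]
ft_force: [0.5, 0.4, -0.1]
width: 1.001
finger_force: 0.0
```

```bash
python3 - <<'E'
from h import *
s,c,im=wr("w3");cv2.imwrite("pics/s3.png",r.snapshot("side"))
print(s["eef_pos"].round(4),s["clock"])
a=cv2.resize(im[:, :],(400,300));b=cv2.resize(cv2.imread("pics/s3.png"),(400,300))
cv2.imwrite("pics/v3.png",np.hstack([a,b]))
g=cv2.cvtColor(im,cv2.COLOR_BGR2GRAY)
# pin: dark blob near projection of (0.5296,-0.0142,.104)
E=np.array(c["extrinsics"])
for P in((.5296,-.0142,.104),(.5296,-.0142,.09)):
    q=E[:3,:3]@np.array(P)+E[:3,3];print(q[:2]/q[2]*c["fx"]+[c["cx"],c["cy"]])
E
```

```text
[ 0.5177 -0.0222  0.2293] 11.45
[247.28386867 167.73248222]
[247.77225546 163.81071727]
```

View pics/v3.png

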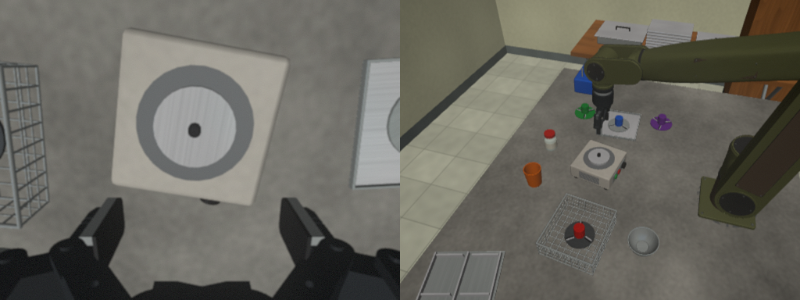

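The used disc lies in the basket (red hub in the right half, about (579,229)). The pin and seat are now visible in the wrist view near full-size pixel (248,166). I'll measure the pin.

```bash
python3 - <<'E'
from h import *
im=cv2.imread("pics/w3.png");c=r.calibration("wrist")
g=cv2.cvtColor(im,cv2.COLOR_BGR2GRAY)[130:200,215:285]
m=(g<90).astype(np.uint8);k=max(cv2.findContours(m,0,1)[0],key=cv2.contourArea)
x,y,w,hh=cv2.boundingRect(k);e=cv2.fitEllipse(k);print(x+215,y+130,w,hh,e)
print("blob@.1",onz(c,e[0][0]+215,e[0][1]+130,.098))
print("top face",onz(c,x+215+(w-1)/2,y+130+hh-w/2-.5,.104))
h=cv2.cvtColor(im,cv2.COLOR_BGR2GRAY);m=((h>150)).astype(np.uint8)
m=m[80:240,160:340]
n,l,s,cc=cv2.connectedComponentsWithStats(m);i=l[86+20,88] or l[60,88]
k=cv2.findContours((l==i).astype(np.uint8),0,1)[0][0];e=cv2.fitEllipse(k);print("seat",e,onz(c,e[0][0]+160,e[0][1]+80,.09))
E
```

```text
241 158 16 18 ((33.583866119384766, 36.32605743408203), (15.206071853637695, 17.40880012512207), 7.945786952972412)
blob@.1 [ 0.52933113 -0.01508523  0.098     ]
top face [ 0.5297908  -0.01517584  0.104     ]
seat ((88.63802337646484, 82.12379455566406), (100.7725601196289, 103.81110382080078), 99.39586639404297) [ 0.53104738 -0.01493869  0.09      ]
```

Call:
{"api": "drive_tool", "payload": {
  "commands": [
    [[0,50,0],0],
    [[0,60,0],0],
    [[0,60,0],0],
    [[0,60,0],0],
    [[0,60,0],0],
    [[0,19,30],0],
    [[0,0,40],0],
    [[0,0,0],0],
    [[0,0,0],0],
    [[0,0,0],0]
  ]
}}

```text
clock: 12.8
eef_pos: [0.519, -0.3316, 0.162]
tcp_rot: [3.139, -0.003, 0.001]
ft_force: [0.9, 0.4, -0.6]
width: 0.998
finger_force: 0.0
```

```bash
python3 - <<'E'
from h import *
s,c,im=wr("w4")
print(s["eef_pos"].round(4),s["clock"])
for o in hubtop(im,c,109,.054):print(o)
E
```

```text
[ 0.519  -0.3316  0.162 ] 12.8
[([261.4, 179.9, 48.9, 56.2], array([ 0.5259, -0.335 ,  0.054 ])), ([261.5, 183.4, 47.1, 49.5], array([ 0.5231, -0.3351,  0.054 ])), 120.0]
```

Call:
{"api": "drive_tool", "payload": {
  "commands": [
    [[4,3.5,30],0],
    [[0,0,40],0],
    [[0,0,35],0],
    [[0,0,25],0],
    [[0,0,12.5],0],
    [[0,0,0],0],
    [[0,0,0],0],
    [[0,0,0],0],
    [[0,0,0],0],
    [[0,0,0],0]
  ]
}}

```text
clock: 14.1
eef_pos: [0.5219, -0.3348, 0.0172]
tcp_rot: [3.141, -0.0, -0.0]
ft_force: [-0.3, -0.3, 0.4]
width: 0.999
finger_force: 0.0
```

Call:
{"api": "drive_tool", "payload": {
  "commands": [
    [[0,0,0],0],
    [[0,0,0],0],
    [[0,0,0],0],
    [[0,0,0],0],
    [[0,0,0],0],
    [[0,0,0],0],
    [[0,0,0],0],
    [[0,0,0],0],
    [[0,0,0],0],
    [[0,0,0],0]
  ],
  "grip": 0,
  "grip_force": 60
}}

```text
clock: 15.35
eef_pos: [0.5219, -0.3348, 0.017]
tcp_rot: [3.141, -0.0, -0.0]
ft_force: [0.4, -0.9, 2.4]
width: 0.457
finger_force: 60.9
```

Call:
{"api": "drive_tool", "payload": {
  "commands": [
    [[0,0,-25],0],
    [[0,0,-45],0],
    [[0,0,-45],0],
    [[0,0,-15],0],
    [[1,-45,0],0],
    [[1,-55,0],0],
    [[1,-55,0],0],
    [[1,-55,0],0],
    [[1,-55,0],0],
    [[1,-55,0],0]
  ]
}}

```text
clock: 16.6
eef_pos: [0.526, -0.0127, 0.1443]
tcp_rot: [-3.141, 0.004, -0.0]
ft_force: [0.2, 0.3, -2.2]
width: 0.455
finger_force: 61.0
```

```bash
python3 - <<'E'
from h import *
s,c,im=wr("w5")
print(s["eef_pos"].round(4),s["clock"])
for o in hubtop(im,c,109,s["eef_pos"][2]-.0144+.05):print(o)
E
```

```text
[ 0.526  -0.0127  0.1443] 16.6
[([257.7, 282.7, 106.6, 134.3], array([ 0.5349, -0.0131,  0.1799])), ([257.5, 300.8, 90.3, 105.7], array([ 0.5274, -0.013 ,  0.1799])), 127.0]
```

View pics/w5.png

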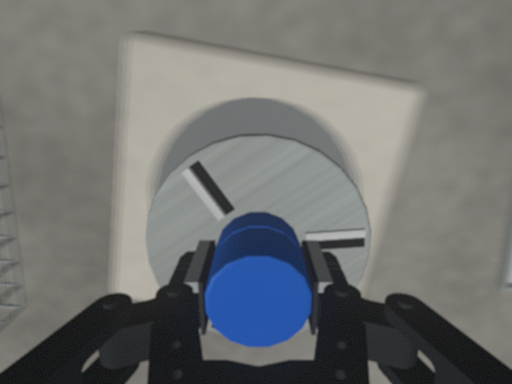

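The blue hub is held centred at (257,301), level, above the seat. I'll approach the pin tip.

Call:
{"api": "drive_tool", "payload": {
  "commands": [
    [[0.7,0,8],0],
    [[0,0,10],0],
    [[0,0,7],0],
    [[0,0,2],0],
    [[0,0,0],0],
    [[0,0,0],0],
    [[0,0,0],0],
    [[0,0,1],0],
    [[0,0,1],0],
    [[0,0,1],0]
  ]
}}

```text
clock: 17.9
eef_pos: [0.5284, -0.0146, 0.1167]
tcp_rot: [-3.142, 0.0, 0.0]
ft_force: [0.5, -0.3, -2.1]
width: 0.455
finger_force: 61.3
```

Call:
{"api": "drive_tool", "payload": {
  "commands": [
    [[0,0,0.7],0],
    [[0,0,0.7],0],
    [[0,0,0.7],0],
    [[0,0,0.7],0],
    [[0,0,0],0],
    [[0,0,0],0],
    [[0,0,0],0],
    [[0,0,0],0],
    [[0,0,0],0],
    [[0,0,0],0]
  ]
}}

```text
clock: 19.15
eef_pos: [0.5284, -0.0147, 0.114]
tcp_rot: [3.142, 0.0, -0.0]
ft_force: [0.3, -0.5, -2.7]
width: 0.458
finger_force: 61.3
```

Call:
{"api": "drive_tool", "payload": {
  "commands": [
    [[0,0,1.5],0],
    [[0,0,1.5],0],
    [[0,0,1.5],0],
    [[0,0,1.5],0],
    [[0,0,1.5],0],
    [[0,0,1.5],0],
    [[0,0,0],0],
    [[0,0,0],0],
    [[0,0,0],0],
    [[0,0,0],0]
  ]
}}

```text
clock: 20.4
eef_pos: [0.5285, -0.0147, 0.1051]
tcp_rot: [3.142, -0.0, -0.0]
ft_force: [-0.2, -0.6, -2.3]
width: 0.454
finger_force: 61.3
```

Call:
{"api": "drive_tool", "payload": {
  "commands": [
    [[0,0,1.5],0],
    [[0,0,1.5],0],
    [[0,0,1.5],0],
    [[0,0,1.5],0],
    [[0,0,1.5],0],
    [[0,0,1],0],
    [[0,0,0],0],
    [[0,0,0],0],
    [[0,0,0],0],
    [[0,0,0],0]
  ]
}}

```text
clock: 21.65
eef_pos: [0.5286, -0.0147, 0.0977]
tcp_rot: [3.142, -0.0, 0.0]
ft_force: [-3.7, 1.4, 7.2]
width: 0.454
finger_force: 61.8
```

Call:
{"api": "drive_tool", "payload": {
  "commands": [
    [[0,0,1],0],
    [[0,0,1],0],
    [[0,0,0.5],0],
    [[0,0,0.5],0],
    [[0,0,0.5],0],
    [[0,0,0],0],
    [[0,0,0],0],
    [[0,0,0],0],
    [[0,0,0],0],
    [[0,0,0],0]
  ]
}}

```text
clock: 22.9
eef_pos: [0.5287, -0.0147, 0.095]
tcp_rot: [3.141, -0.0, 0.0]
ft_force: [-7.7, 0.8, 11.2]
width: 0.452
finger_force: 62.3
```

```bash
python3 - <<'E'
from h import *
s,c,im=wr("w6")
print(s["eef_pos"].round(4),s["clock"],s["moment"].round(2))
for o in hubtop(im,c,109,s["eef_pos"][2]-.013+.05):print(o)
sd=r.snapshot("side")
b=cv2.resize(sd[165:245,205:305],(480,384),interpolation=cv2.INTER_CUBIC)
a=cv2.resize(im,(320,240));a=cv2.copyMakeBorder(a,0,144,0,0,0)
cv2.imwrite("pics/v6.png",np.hstack([b,a]))
E
```

```text
[ 0.5287 -0.0147  0.095 ] 22.9 [ 0.07  1.13 -0.03]
[([257.8, 282.8, 106.8, 134.1], array([ 0.5383, -0.0151,  0.132 ])), ([257.6, 300.8, 90.0, 106.0], array([ 0.531, -0.015,  0.132])), 123.0]
```

View pics/v6.png

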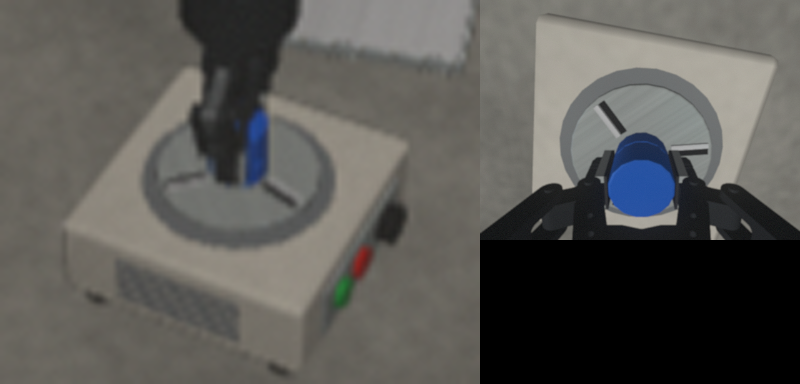

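The disc is flat in the seat recess and has not moved in the fingers: hub at (258,301), as before. A side force of -7.7 N along x suggests the socket wall is against the pin, so I'll ease it off and check the press.

Call:
{"api": "drive_tool", "payload": {
  "commands": [
    [[-0.5,0,0],0],
    [[-0.5,0,0],0],
    [[0,0,0.3],0],
    [[0,0,0],0],
    [[0,0,0],0],
    [[0,0,0],0],
    [[0,0,0],0],
    [[0,0,0],0],
    [[0,0,0],0],
    [[0,0,0],0]
  ]
}}

```text
clock: 24.25
eef_pos: [0.5287, -0.0147, 0.095]
tcp_rot: [3.141, -0.003, 0.0]
ft_force: [-3.5, 1.3, 10.0]
width: 0.455
finger_force: 62.3
```

Call:
{"api": "drive_tool", "payload": {
  "commands": [
    [[-0.3,0,0.5],0],
    [[0,0,0.3],0],
    [[0,0,0],0],
    [[0,0,0],0],
    [[0,0,0],0],
    [[0,0,0],0],
    [[0,0,0],0],
    [[0,0,0],0],
    [[0,0,0],0],
    [[0,0,0],0]
  ]
}}

```text
clock: 25.5
eef_pos: [0.5287, -0.0147, 0.0949]
tcp_rot: [3.141, -0.003, 0.0]
ft_force: [-4.6, 1.0, 12.4]
width: 0.456
finger_force: 62.4
```

The TCP has stopped at 0.095 m and only the force still rises (about 14.5 N, above the 10 N the seat needs), so the seat is on its stop. Handing in.

```bash
python3 -c "
from cell import r
print(r.close_job())"
```

```text
the job is handed in; nothing more can be done
None
```

The used disc is in the wash basket, and the clean disc is on the drive pin, held pressed against the seat stop with about 14 N. I handed the job in at about 25 s, and no verdict came back.

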